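Seat a round-bottom flask in the aluminium block that fits it

ROBOT

A 6-joint arm with a two-finger parallel gripper is mounted at the origin on a cart in front of the work surface, level with it; the furniture and walls round the work are solid. World frame = base frame: x ahead of the robot, y to its left, z up, the work surface at z = 0. Lengths are in m, angles in rad, forces in N, time in s.
With the tool pointing down it reaches from about 0.4 to 0.825 m from the base axis. Payload 7 kg.
Tool frame: the origin (TCP) lies between the finger pads; the fingertips stand 25 mm ahead of it and the grasp point (between the pads) lies 6 mm ahead of it (arm.tip_extent is the z of the fingertips in the tool frame, in m); z points along the fingers, x is the direction in which the jaws open and shut, and the axes are right-handed (so a half turn about z gives the same grasp; the last joint's range is limited). The gripper opens to 88 mm and grips with 3 to 60 N. Pads are 19 mm wide; open, the fingers measure 130 mm over their backs; the gripper's body (78 mm by 193 mm) begins 47 mm behind the grasp point.
Start: joints at [1.585, 0.359, 0.012, 0, -1.224, -0.288], TCP at [0.183, 0.65, 0.252] pointing down, gripper open.
Joint ranges: [-3.07, 3.07], [-1.43, 2.12], [-1.02, 1.25], [-3.03, 1.67], [-3.05, -0], [-3.03, 3.03]. Speed limits (rad/s): [2.39, 2.39, 3.01, 3.14, 3.14, 3.14].

INTERFACE

Orientations are given as [roll, pitch, yaw] about the fixed x, y, z axes, in that order (R = Rz(yaw) Ry(pitch) Rx(roll)).
In Python, from station import monitor, grab_frame, job_done, arm gives the robot as it stands.
- The arm moves only by the shell command python3 -m jog 'ROWS' [FORCE]. ROWS is JSON, a list that holds one entry, the list of rows, each a list of 7 numbers: the shift along the world's x, y, z in m, then the turn, a rotation vector about the world's x, y, z in rad, then the opening, from 0 (shut) to 1 (fully open). In form: [[[dx, dy, dz, ax, ay, az, claw], ...]]. A call has 1 to 20 rows; each row shifts and turns the commanded pose from where the row before left it; what a row does not reach is not made up. A row lasts 1/8 s, in which the tool goes at most 62.5 mm and 10.7 degrees, less where a joint would pass 70% of its speed; a pose out of reach is approached as far as the arm can. A call is refused whole if a number of a shift passes 0.0625 or a number of a turn 0.188, either way. A call with a gripper value outside its range is refused whole. The fingers move at their own pace and stop on an object; FORCE is the grip in N (left out, the last holds). Time passes only in rows, so rows that do not move let the fingers close. It gives the time, the measured TCP pose, the force and the opening at its end, in the units of the state.
- monitor.get_state(): the state, without advancing time (a new reading comes with each control period).
- grab_frame(name): name is "side" or "top" or "wrist"; returns a dict with "pixels" (400x640x3 uint8, red, green, blue), "K" (3x3 intrinsics, pixels), "view" (4x4, takes a point from world to camera coordinates); the wrist camera has in their place "hand_eye" (4x4, takes a point from camera to tool coordinates, whose origin is the TCP and whose axes are the tool frame's). Camera axes: x right, y down, z forward; pixel columns grow to the right and rows downward; lengths in m; the calibration is good to about 2 mm. A picture is of the moment at which its call begins: read the wrist's pose just before it. There is no depth.
- job_done(): hands the job in, once; it reports no verdict.
The state is a dict: "t": time; "q": joint angles; "qd": joint speeds; "joint_efforts": joint torques, N m; "eef_pos": TCP position; "ee_rot": TCP orientation; "force": force on the tool from outside, world axes, zero at the start; "moment": the same for the moment, N m; "width": finger opening in m.
Only numpy, scipy, OpenCV 4.12 (cv2) and the standard library are available. Lean on these libraries where they do the work, as an engineer would, in place of code of your own. Each camera call takes 0.05 s, during which the arm holds its last target.

TASK

Take the stoppered round-bottom flask out of its cork ring and seat it upright in the aluminium block with the wide hollow, the one its bulb fits (the look-alike block has a narrow hollow for tiny flasks). Lower it until the bulb sits in the hollow before you let go, do not drop it in, and leave the two small vials where they stand.

Things in the scene. Friction and masses are not known exactly. Their poses are not given: they have to be found in the camera images.
- flask_neck (a point): Amber glass flask, 119 mm tall, 110 g: round bulb 56 mm across, straight neck 22 mm across, lip, white stopper; stands upright in a fixed cork ring (76 mm across, 30 high). Point: mid-neck on the axis, where to grip; 76 mm above the bulb's underside, 43 below the stopper's top; plain neck from 20 mm below to 26 above it. z points up the neck; round, yaw is immaterial.
- wide_block_mouth (a point): Fixed aluminium round, 84 mm across, 38 high; conical hollow in its top, 58 mm across at the mouth, 23 deep, centres the bulb. Point: centre of the mouth, level with the block's top; z up. Flask seated: flask_neck is 55 mm above this point. The other block, same outside, has a hollow 30 mm across, 12 deep: not for this flask. Places of blocks and ring are swapped about.
- vial_white_center (a point): Bystander: small clear glass vial with a white cap, 24 mm across and 54 mm tall, standing loose on the table. The point is its centre, 27 mm above its underside.
- vial_dark_center (a point): Bystander: small clear glass vial with a dark cap, 24 mm across and 54 mm tall, standing loose on the table. The point is its centre, 27 mm above its underside.
Not all that is in view belongs to the job. What is meant by the part that bears flask_neck is not blue, green or turquoise, and is the larger of those in its own colour.

How it is judged:
On the way:
1. the flask, still held by the fingers, has been lowered to within about 12 mm of its seat in the wide hollow (horizontal distance between flask_neck and wide_block_mouth below 0.02 m and z of flask_neck in the frame of wide_block_mouth below 0.067 m and angle between flask_neck's own z axis and vertical below 0.35 rad and contact force between the fingers and anything else above 0.3 N), for 0.1 s.
At the end, for the whole second after the job is handed in: The flask stands released in the wide hollow: its neck point within 15 mm of the hollow's axis and 48 to 61 mm above the mouth, the neck within about 14 degrees of upright (horizontal distance between flask_neck and wide_block_mouth below 0.015 m and z of flask_neck in the frame of wide_block_mouth between 0.048 and 0.061 m and angle between flask_neck's own z axis and vertical below 0.25 rad); the robot touches nothing.
It fails at once if a small vial was shifted by more than 30 mm or knocked over (distance of any of vial_white_center, vial_dark_center from where it was at the start of the episode above 0.03 m or angle between any of vial_white_center, vial_dark_center's own z axis and vertical above 0.7 rad).
It also fails if it takes over 38 s, if anything falls off the work surface, if the arm or the gripper's body presses on something with over 40 N, if the wrist force passes 120 N, or if a joint passes its speed limit or range.

## Working session

There is one attempt and no reset: what is moved stays moved. The work goes in short steps, Python scripts to look and compute and a shell command to move; the robot and the scene stay as the last step left them, time stands still between calls to the robot, and variables do not carry over. Pictures are saved under pics/ and viewed, and the job is handed in when it is done.

```bash
mkdir -p pics; ls; python3 - <<'E'
from station import monitor, grab_frame
import cv2
s=monitor.get_state();print({k:s[k] for k in('t','eef_pos','ee_rot','width','force')})
for n in('side','top'):
    f=grab_frame(n);cv2.imwrite(f'pics/{n}0.png',f['pixels'][:,:,::-1]);print(n,f['K'].tolist(),f['view'].tolist())
E
```

```text
pics
{'t': 0.0, 'eef_pos': array([0.1823751 , 0.64942623, 0.25061478]), 'ee_rot': array([-3.14146811e+00, -1.66960820e-03, -1.84470753e+00]), 'width': 0.08791769639419243, 'force': array([ 0.9524256 , -0.92828588,  0.77311536])}
side [[395.38991239148817, 0.0, 327.3184279953281], [0.0, 395.38991239148817, 199.16038772389174], [0.0, 0.0, 1.0]] [[-0.9971388010647777, -0.07517506065916495, 0.007932317819457255, 0.5553575709670824], [-0.044655809475036536, 0.5011342781429197, -0.8642165781505837, 0.10606739040639489], [0.06099237732067217, -0.8620981066706188, -0.5030574364659636, 0.9986615684077007], [0.0, 0.0, 0.0, 1.0]]
top [[480.821427651211, 0.0, 313.1259856482342], [0.0, 480.821427651211, 194.54124620245491], [0.0, 0.0, 1.0]] [[0.0048815595412934785, -0.9999109703866276, -0.012418602051679072, -0.005240830085375316], [-0.9881539737193187, -0.002918507369140608, -0.15343795663869106, 0.5659999138208861], [0.1533880523351325, 0.01302050748663173, -0.9880802456205802, 1.3602219707978132], [0.0, 0.0, 0.0, 1.0]]
```

View pics/side0.png

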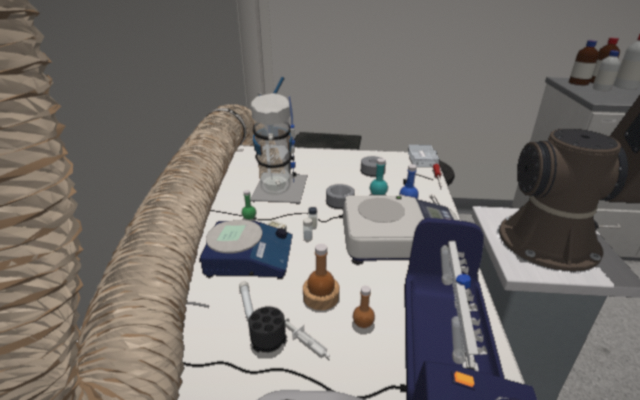

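View pics/top0.png

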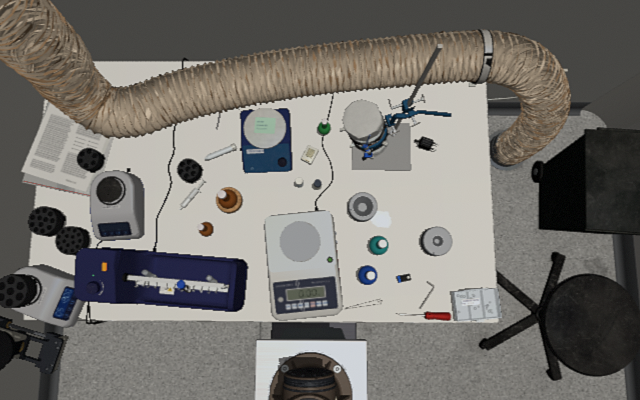

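Candidates in the top image: large amber flask in a cork ring (229,200), small amber flask (205,229), teal (378,244), blue (367,275) and green (324,128). By the description it is the larger amber one. I'll check it and both blocks in close crops.

```bash
python3 - <<'E'
import cv2,numpy as np
t=cv2.imread('pics/top0.png');s=cv2.imread('pics/side0.png')
r=lambda im,x,y,w,h:cv2.resize(im[y:y+h,x:x+w],(390,290),interpolation=cv2.INTER_CUBIC)
a=np.vstack([np.hstack([r(t,185,165,80,60+15),r(t,335,180,130,97)]),np.hstack([r(s,285,235,110,100),r(s,300,145,110,80)])])
cv2.imwrite('pics/crop0.png',a)
E
```

```text
(no output)
```

View pics/crop0.png

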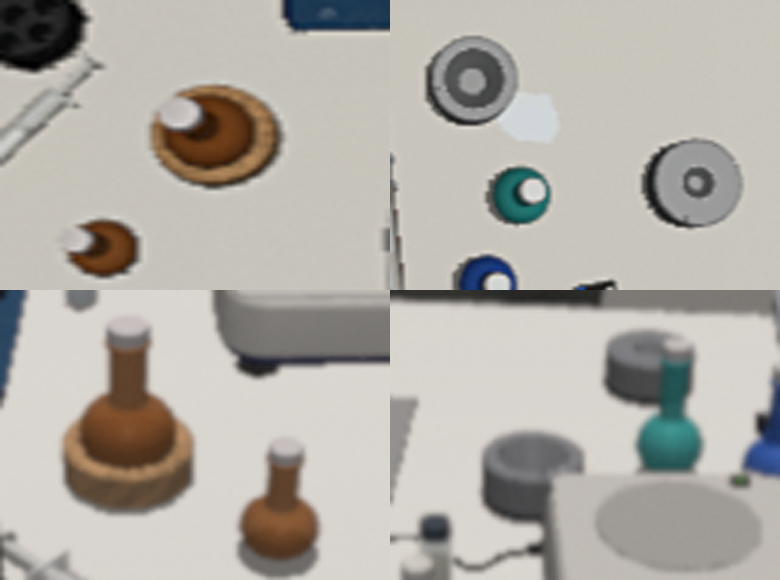

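```bash
cat >h.py <<'E'
import numpy as np,cv2
from station import grab_frame
def ray(f,u,v):
    V=np.array(f['view']);R,t=V[:3,:3],V[:3,3];d=R.T@(np.linalg.inv(f['K'])@[u,v,1]);return -R.T@t,d
def plane(f,u,v,z):
    c,d=ray(f,u,v);return c+d*(z-c[2])/d[2]
def tri(f,p,g,q):
    c,d=ray(f,*p);e,k=ray(g,*q);s=np.linalg.lstsq(np.array([d,-k]).T,e-c,rcond=None)[0]
    a,b=c+s[0]*d,e+s[1]*k;return (a+b)/2,np.linalg.norm(a-b)
def proj(f,P):
    V=np.array(f['view']);p=f['K']@(V[:3,:3]@P+V[:3,3]);return p[:2]/p[2]
def blobs(im,box,lo,hi,n):
    x,y,w,h=box;m=cv2.inRange(cv2.cvtColor(im[y:y+h,x:x+w],cv2.COLOR_RGB2HSV),np.array(lo),np.array(hi))
    k,_,st,c=cv2.connectedComponentsWithStats(m)
    for i in range(1,k):
        if st[i,4]>8: print(n,st[i,0]+x,st[i,1]+y,st[i,2:5],(c[i]+[x,y]).round(1))
E
python3 - <<'E'
from h import *
t=grab_frame('top');s=grab_frame('side')
blobs(t['pixels'],(210,180,40,40),(0,0,140),(180,60,255),'top stopper')
blobs(s['pixels'],(308,240,26,20),(0,0,140),(180,45,255),'side stopper')
blobs(t['pixels'],(205,175,50,50),(5,90,30),(25,255,255),'top ring')
for b in [(340,187,44,40),(415,220,44,44)]:
  blobs(t['pixels'],b,(0,0,0),(180,80,178),'block');blobs(t['pixels'],b,(0,0,0),(180,80,115),'hollow')
im=t['pixels'];print(im[207,335:392].mean(1).astype(int).tolist());print(im[183:232,362].mean(1).astype(int).tolist())
print(im[194,212:240].tolist())
print(im[183,288:328].mean(1).astype(int).tolist())
E
```

```text
top stopper 210 180 [  40   40 1099] [229.5 199. ]
side stopper 308 240 [ 26  20 414] [320.6 248.3]
top ring 216 187 [ 26  26 444] [229.6 200.3]
top ring 205 222 [ 6  3 14] [207.  223.2]
block 346 192 [ 32  30 767] [361.3 206.7]
hollow 353 196 [ 20  20 251] [362.8 205.6]
hollow 347 197 [ 25  25 104] [353.3 213. ]
block 418 226 [ 35  31 832] [435. 241.]
hollow 419 228 [ 20  28 139] [424.5 243.3]
hollow 433 236 [10 10 67] [437.6 240.6]
[195, 194, 195, 194, 194, 194, 194, 195, 195, 196, 199, 172, 82, 61, 124, 156, 156, 139, 100, 81, 83, 84, 92, 126, 154, 154, 152, 153, 152, 154, 156, 134, 74, 68, 72, 73, 71, 86, 127, 153, 153, 142, 161, 197, 196, 196, 196, 195, 194, 196, 195, 195, 195, 195, 194, 195, 195]
[193, 194, 193, 194, 194, 194, 195, 196, 196, 132, 148, 156, 158, 88, 77, 80, 81, 80, 78, 84, 153, 155, 153, 152, 153, 153, 156, 158, 119, 78, 74, 73, 76, 132, 150, 155, 148, 75, 57, 198, 200, 196, 195, 195, 195, 195, 195, 194, 194]
[[198, 195, 187], [197, 194, 186], [199, 196, 188], [197, 195, 188], [181, 173, 160], [166, 151, 138], [189, 183, 181], [191, 184, 182], [192, 185, 183], [194, 188, 185], [196, 190, 187], [203, 196, 194], [208, 203, 200], [178, 174, 173], [81, 74, 74], [59, 32, 16], [67, 34, 9], [97, 54, 19], [108, 60, 26], [104, 57, 23], [101, 56, 23], [92, 50, 17], [82, 44, 15], [83, 54, 30], [126, 95, 63], [168, 128, 87], [168, 127, 84], [156, 117, 76]]
[192, 192, 193, 194, 196, 167, 93, 98, 147, 193, 202, 202, 190, 150, 106, 152, 195, 196, 193, 192, 194, 195, 196, 196, 170, 103, 64, 65, 65, 64, 64, 61, 62, 134, 197, 197, 194, 193, 195, 196]
```

```bash
python3 - <<'E'
from h import *
t=grab_frame('top');s=grab_frame('side')
print('ring ctr',plane(t,229.5,200,.03).round(4), 'side ring top', plane(s,321.5,287.5,.03).round(4))
P,e=tri(t,(221.5,193.7),s,(321,247));print('stopper tri',P.round(4),e)
print('wide',plane(t,362.8,205.9,.038).round(4),'narrow',plane(t,437.6,240.6,.038).round(4), 'diam chk', np.linalg.norm(plane(t,353,206,.038)-plane(t,373,206,.038)))
for n,u,v in(('vw',298.5,183),('vd',317.3,184)):print(n,plane(t,u,v,.054).round(4))
print('small amber',plane(t,206,229,.03).round(3),'teal',plane(t,380,243,.08),'green',plane(t,324,127,.08))
# stand, duct, balance
print('stand base corners',plane(t,352,170,0),plane(t,411,170,0),plane(t,352,130,0))
for z in(.1,.3,.5):print('top duct lower edge',z,plane(t,364,165,z).round(3))
S=cv2.resize(s['pixels'][80:240,230:440,::-1],(787,600),interpolation=cv2.INTER_CUBIC);cv2.imwrite('pics/crop1.png',S)
S=cv2.resize(t['pixels'][80:240,190:400,::-1],(787,600),interpolation=cv2.INTER_CUBIC);cv2.imwrite('pics/crop2.png',S)
E
```

```text
ring ctr [0.5511 0.2438 0.03  ] side ring top [0.5504 0.2475 0.03  ]
stopper tri [0.5526 0.2469 0.1322] 0.0024097147471760544
wide [ 0.5338 -0.148   0.038 ] narrow [ 0.4337 -0.362   0.038 ] diam chk 0.058269560912958464
vw [0.5983 0.0396 0.054 ]
vd [ 0.5955 -0.0151  0.054 ]
small amber [0.465 0.31  0.03 ] teal [ 0.42388074 -0.19106859  0.08      ] green [ 0.75907699 -0.03412944  0.08      ]
stand base corners [ 0.64845474 -0.11997424  0.        ] [ 0.64886509 -0.29844959  0.        ] [ 0.77382513 -0.12091609  0.        ]
top duct lower edge 0.1 [ 0.642 -0.147  0.1  ]
top duct lower edge 0.3 [ 0.598 -0.128  0.3  ]
top duct lower edge 0.5 [ 0.555 -0.109  0.5  ]
```

View pics/crop1.png

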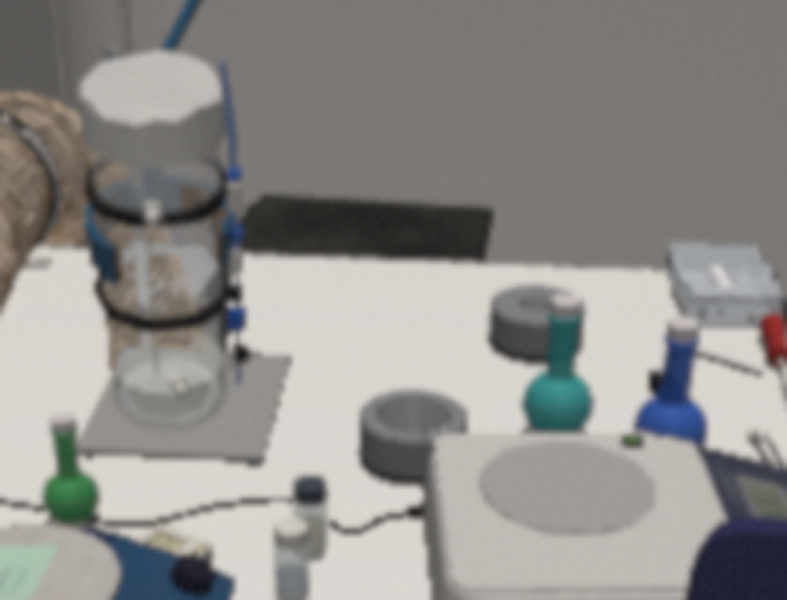

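View pics/crop2.png

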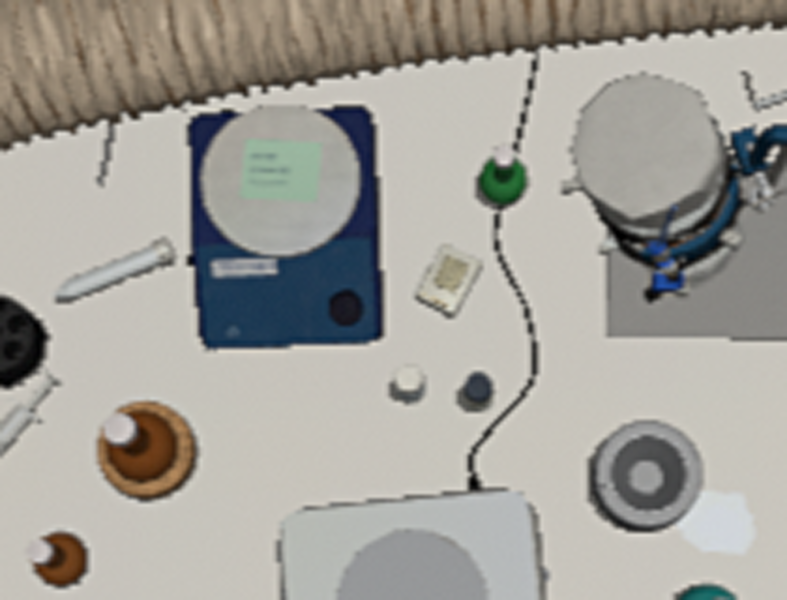

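Top view: the large amber flask sits in the cork ring at (229,200). The wide-hollow block is at (362,206) and the narrow one at (437,241). The vials are at (298,183) and (317,184). The ring centre and the triangulated stopper agree on x 0.552, y 0.246. Stopper top z of about 0.132 puts the neck point at about 0.089, and the hollow measures 58 mm across, as given. I'll move above the flask.

```bash
python3 -m jog '[[[0.01,-0.01,0.04,0,0,0.027,1],[0.03,-0.03,0.01,0,0,0.027,1],[0.037,-0.04,0,0,0,0.027,1],[0.037,-0.04,0,0,0,0.027,1],[0.037,-0.04,0,0,0,0.027,1],[0.037,-0.04,0,0,0,0.027,1],[0.037,-0.04,0,0,0,0.027,1],[0.037,-0.04,0,0,0,0.027,1],[0.037,-0.04,0,0,0,0.027,1],[0.037,-0.04,0,0,0,0.027,1],[0.034,-0.043,0,0,0,0.004,1],[0,0,0,0,0,0,1]]]'
python3 - <<'E'
from h import *
from station import monitor
s=monitor.get_state();f=grab_frame('wrist');print(s['t'],s['eef_pos'],s['ee_rot'],s['width'],f['hand_eye'].tolist(),f['K'].tolist())
cv2.imwrite('pics/w1.png',f['pixels'][:,:,::-1])
f=grab_frame('side');cv2.imwrite('pics/s1.png',f['pixels'][:,:,::-1])
E
```

```text
t: 1.8
eef_pos: [0.5542, 0.2439, 0.3012]
ee_rot: [3.141, -0.001, -1.575]
force: [-0.2, 0.2, 0.4]
width: 0.088
1.8 [0.55418644 0.24386846 0.3011804 ] [ 3.14119682e+00 -7.42695193e-04 -1.57490185e+00] 0.08804868812280503 [[0.9999989482311955, -0.0014485747304905801, -7.188708164562566e-05, -0.0003311749544890885], [0.0014039142126305091, 0.9543448176451289, 0.2987038634814901, -0.08109296766452567], [-0.0003640898047150393, -0.2987036502373804, 0.9543458475696733, -0.1326333409079939], [0.0, 0.0, 0.0, 1.0]] [[315.4171497958449, 0.0, 317.6305608929339], [0.0, 315.4171497958449, 200.43168250661122], [0.0, 0.0, 1.0]]
```

View pics/w1.png

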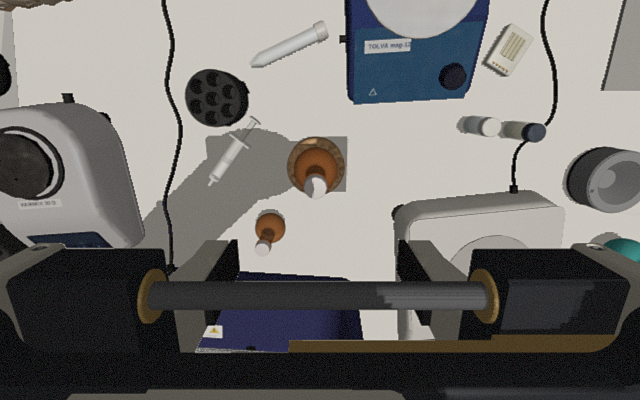

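View pics/s1.png

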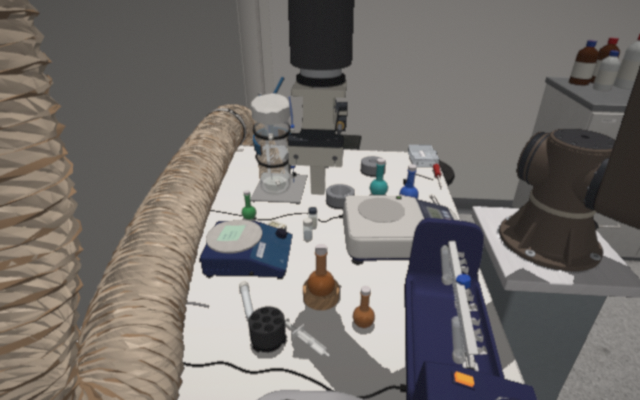

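```bash
cat >>h.py <<'E'
from scipy.spatial.transform import Rotation as Ro
def wray(f,s,u,v,z):
    R=Ro.from_euler('xyz',s['ee_rot']).as_matrix();H=np.array(f['hand_eye'])
    c=R@H[:3,3]+s['eef_pos'];d=R@H[:3,:3]@np.linalg.inv(f['K'])@[u,v,1];return c+d*(z-c[2])/d[2]
E
python3 - <<'E'
from h import *
from station import monitor
s=monitor.get_state();f=grab_frame('wrist')
print('stopper',wray(f,s,315,188,.132),'ring',wray(f,s,317,165,.03),'wide',wray(f,s,611,180,.038))
im=f['pixels'][:,:,::-1];cv2.imwrite('pics/w1c.png',cv2.resize(im[120:220,260:380],(720,600),interpolation=cv2.INTER_CUBIC))
t=grab_frame('top');P=s['eef_pos'];
cv2.imwrite('pics/t1.png',t['pixels'][:,:,::-1])
E
```

```text
stopper [0.55218962 0.24913106 0.132     ] ring [0.55544926 0.2472891  0.03      ] wide [ 0.53624828 -0.13188075  0.038     ]
```

View pics/w1c.png

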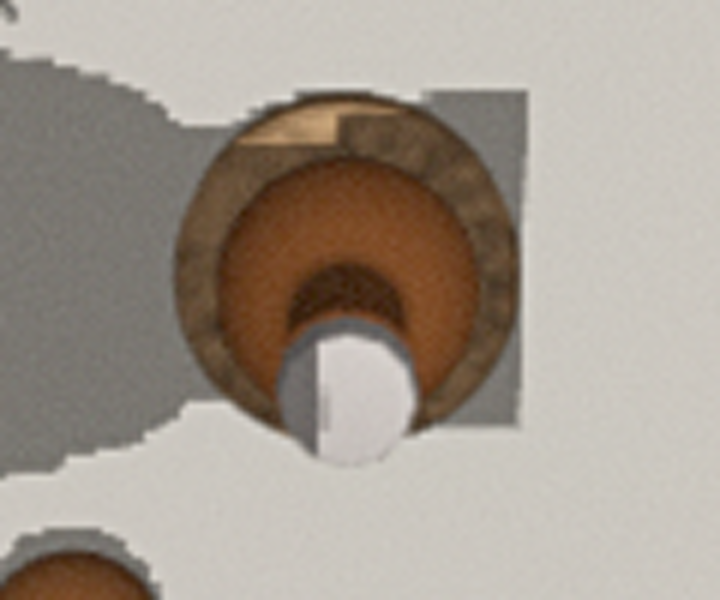

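```bash
python3 -m jog '[[[-0.002,0.002,-0.03,0,0,0.004,1],[0,0,-0.045,0,0,0,1],[0,0,-0.045,0,0,0,1],[0,0,-0.045,0,0,0,1],[0,0,-0.02,0,0,0,1],[0,0,0,0,0,0,1]]]'
python3 - <<'E'
from h import *
a=grab_frame('side')['pixels'][:,:,::-1];b=grab_frame('wrist')['pixels'][:,:,::-1]
cv2.imwrite('pics/g1.png',np.hstack([cv2.resize(a[150:350,220:420],(400,400),interpolation=cv2.INTER_CUBIC),cv2.resize(b[100:400,160:460],(400,400))]))
E
```

```text
t: 2.75
eef_pos: [0.5491, 0.2493, 0.1151]
ee_rot: [3.139, -0.002, -1.565]
force: [-0.1, -0.8, 0.0]
width: 0.0879
```

View pics/g1.png

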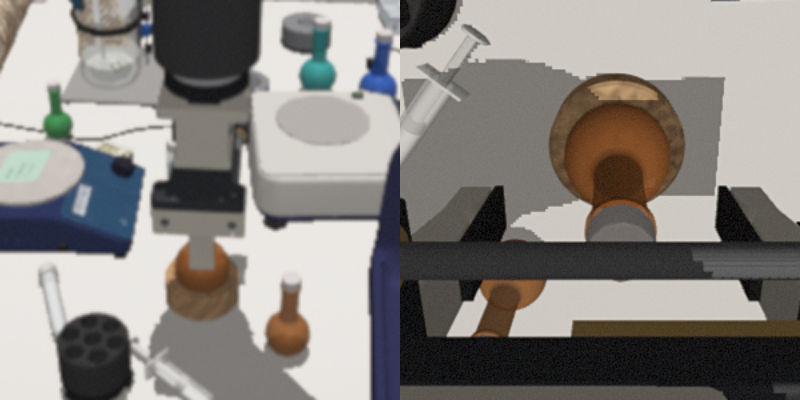

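The neck is between the open jaws, clear of both fingers, and the tool is still 15 mm above grasp height. I'll finish the descent and close.

```bash
python3 -m jog '[[[0.003,-0.003,-0.015,0,0,0,1],[0,0,0,0,0,0,0.5],[0,0,0,0,0,0,0],[0,0,0,0,0,0,0],[0,0,0,0,0,0,0],[0,0,0,0,0,0,0],[0,0,0,0,0,0,0]]]' 20
```

```text
t: 3.72
eef_pos: [0.5535, 0.2458, 0.1016]
ee_rot: [-3.142, 0.0, -1.567]
force: [-0.1, 0.1, -0.2]
width: 0.0334
```

```bash
python3 -m jog '[[[0,0,0,0,0,0,0],[0,0,0,0,0,0,0],[0,0,0,0,0,0,0]]]' 20
python3 - <<'E'
from h import *
a=grab_frame('side')['pixels'][:,:,::-1];b=grab_frame('wrist')['pixels'][:,:,::-1]
cv2.imwrite('pics/g2.png',np.hstack([cv2.resize(a[150:350,220:420],(400,400),interpolation=cv2.INTER_CUBIC),cv2.resize(b[100:400,160:460],(400,400))]))
E
```

```text
t: 4.1
eef_pos: [0.5536, 0.2459, 0.1016]
ee_rot: [-3.142, 0.0, -1.567]
force: [-0.7, -0.8, 0.0]
width: 0.024
```

View pics/g2.png

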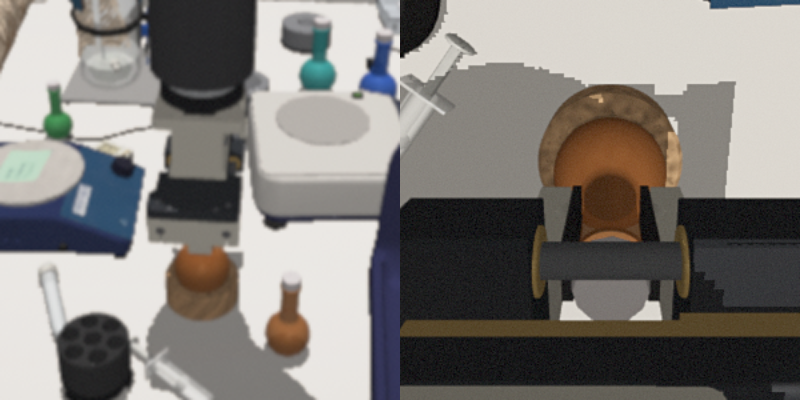

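```bash
python3 -m jog '[[[0,0,0,0,0,0,0],[0,0,0,0,0,0,0],[0,0,0.01,0,0,0,0],[0,0,0.02,0,0,0,0],[0,0,0.04,0,0,0,0],[0,0,0.04,0,0,0,0],[0,0,0.03,0,0,0,0],[0,0,0,0,0,0,0]]]' 20
python3 - <<'E'
from h import *
a=grab_frame('side')['pixels'][:,:,::-1];b=grab_frame('wrist')['pixels'][:,:,::-1]
cv2.imwrite('pics/g3.png',np.hstack([cv2.resize(a[150:350,220:420],(400,400),interpolation=cv2.INTER_CUBIC),cv2.resize(b[100:400,160:460],(400,400))]))
E
```

```text
t: 5.2
eef_pos: [0.5546, 0.2464, 0.2451]
ee_rot: [-3.137, 0.003, -1.566]
force: [0.1, 0.7, -0.8]
width: 0.0233
```

View pics/g3.png

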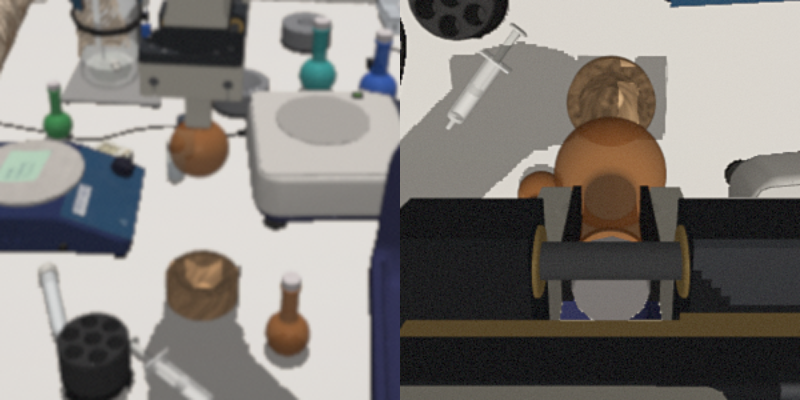

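The flask is held upright and clear of the ring, and the rest of the scene is undisturbed. Next I'll carry it over the wide block.

```bash
python3 -m jog '[[[0,-0.015,0,0,0,0,0],[-0.002,-0.03,0,0,0,0,0],[-0.002,-0.037,0,0,0,0,0],[-0.002,-0.037,0,0,0,0,0],[-0.002,-0.037,0,0,0,0,0],[-0.002,-0.037,0,0,0,0,0],[-0.002,-0.037,0,0,0,0,0],[-0.002,-0.037,0,0,0,0,0],[-0.002,-0.037,0,0,0,0,0],[-0.002,-0.037,0,0,0,0,0],[-0.002,-0.033,0,0,0,0,0],[-0.001,-0.02,0,0,0,0,0],[0,0,0,0,0,0,0]]]'
python3 - <<'E'
from h import *
from station import monitor
s=monitor.get_state();print(s['eef_pos'],s['ee_rot'])
for n in('wrist','side','top'):cv2.imwrite(f'pics/{n}4.png',grab_frame(n)['pixels'][:,:,::-1])
E
```

```text
t: 6.92
eef_pos: [0.5313, -0.1498, 0.2405]
ee_rot: [3.139, -0.0, -1.569]
force: [0.2, -0.8, -1.6]
width: 0.0236
[ 0.53133965 -0.14983588  0.24046651] [ 3.13933117e+00 -1.10599216e-04 -1.56907829e+00]
```

View pics/wrist4.png

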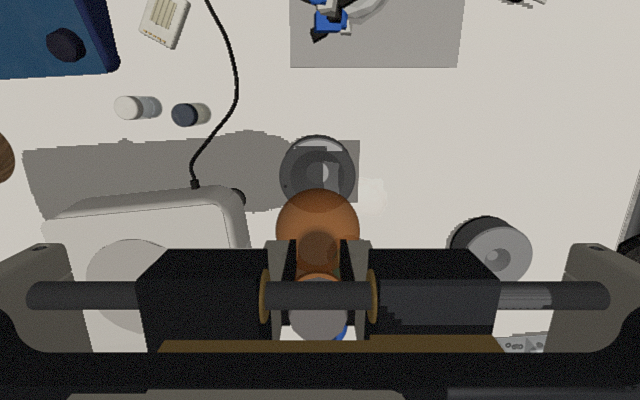

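View pics/side4.png

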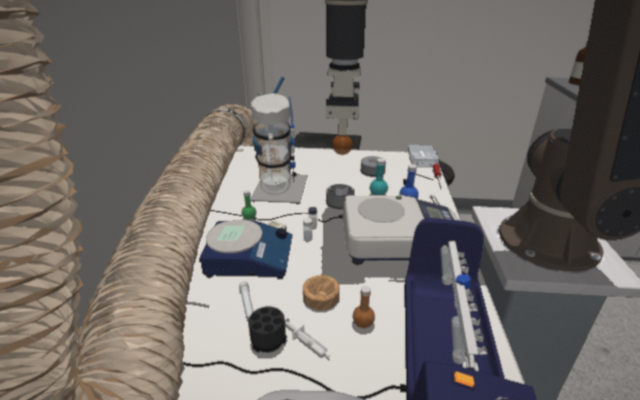

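View pics/top4.png

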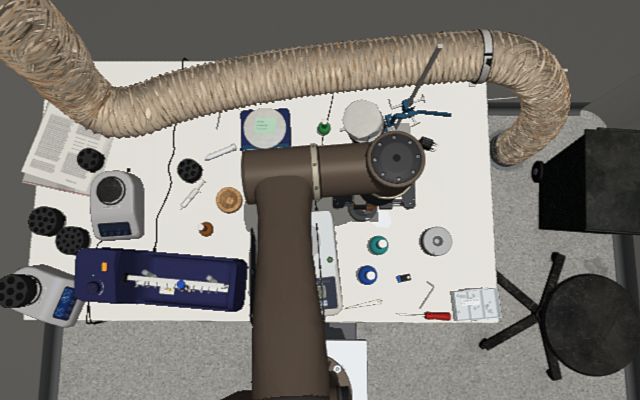

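```bash
python3 - <<'E'
from h import *
from station import monitor
s=monitor.get_state();f=grab_frame('wrist');g=grab_frame('side');t=grab_frame('top')
print('wide from wrist',wray(f,s,317.5,172,.038), 'vials',wray(f,s,126,107,.054),wray(f,s,185,115,.054))
print('vessel base',plane(g,276,190,0).round(3),'top cap tri',tri(t,(364,120),g,(272,103)))
c,d=ray(g,342,150)
for k in(.2,.25):print(plane(g,342,144,k))
im=f['pixels'][:,:,::-1];cv2.imwrite('pics/w4c.png',cv2.resize(im[115:265,240:400],(640,600),interpolation=cv2.INTER_CUBIC))
cv2.imwrite('pics/s4c.png',cv2.resize(g['pixels'][0:220,220:420,::-1],(545,600),interpolation=cv2.INTER_CUBIC))
E
```

```text
wide from wrist [ 0.54023458 -0.14754652  0.038     ] vials [0.60761334 0.03866015 0.054     ] [ 0.60025145 -0.01772529  0.054     ]
vessel base [ 0.731 -0.203  0.   ] top cap tri (array([ 0.71121653, -0.13007252,  0.29404112]), np.float64(0.0018970949794149497))
[ 0.52837935 -0.10347726  0.2       ]
[0.52442895 0.01881597 0.25      ]
```

View pics/w4c.png

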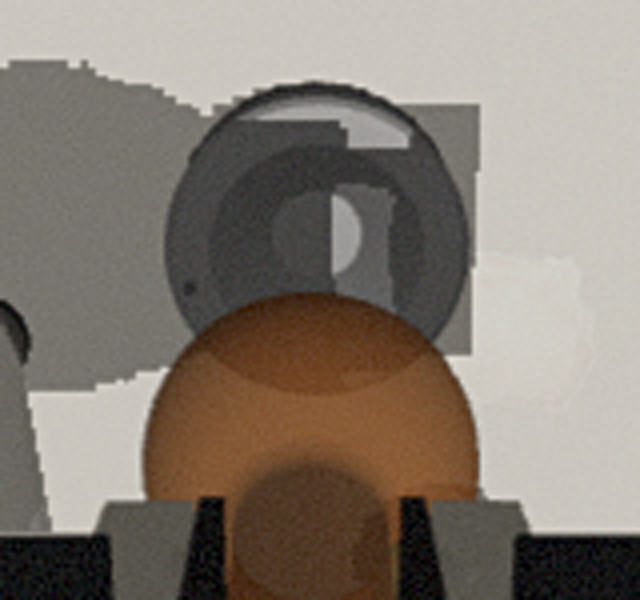

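View pics/s4c.png

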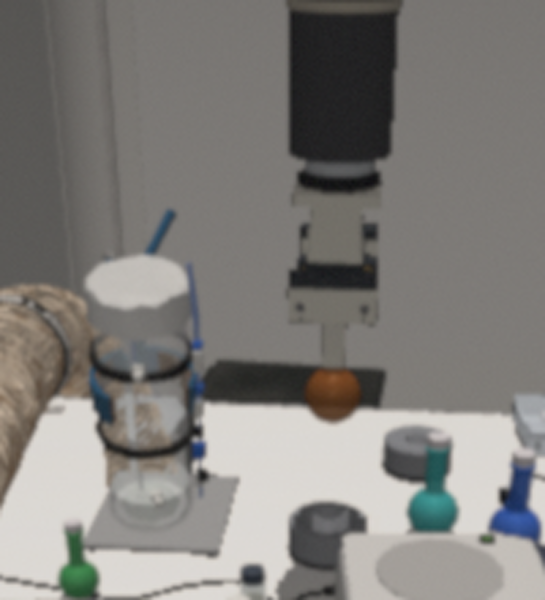

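The wrist view shows the hollow centred at about (319,178), which gives x 0.534, y −0.149 and agrees with the top view. The vials stand where they were. The glass vessel is about 0.29 m tall and well clear. I'll lower the flask.

```bash
python3 -m jog '[[[0.003,0,-0.02,0,0,0,0],[0,0,-0.035,0,0,0,0],[0,0,-0.03,0,0,0,0],[0,0,-0.02,0,0,0,0],[0,0,-0.01,0,0,0,0],[0,0,0,0,0,0,0]]]'
python3 - <<'E'
from h import *
from station import monitor
s=monitor.get_state();print(s['eef_pos'],s['force'])
a=grab_frame('side')['pixels'][:,:,::-1];b=grab_frame('wrist')['pixels'][:,:,::-1]
cv2.imwrite('pics/g5.png',np.hstack([cv2.resize(a[130:230,290:390],(400,400),interpolation=cv2.INTER_CUBIC),cv2.resize(b[100:350,190:440],(400,400))]))
E
```

```text
t: 7.98
eef_pos: [0.5355, -0.1479, 0.1263]
ee_rot: [3.141, -0.0, -1.566]
force: [0.5, 0.5, -0.6]
width: 0.0236
[ 0.53545275 -0.14788803  0.12629079] [ 0.47164774  0.47715791 -0.62536384]
```

View pics/g5.png

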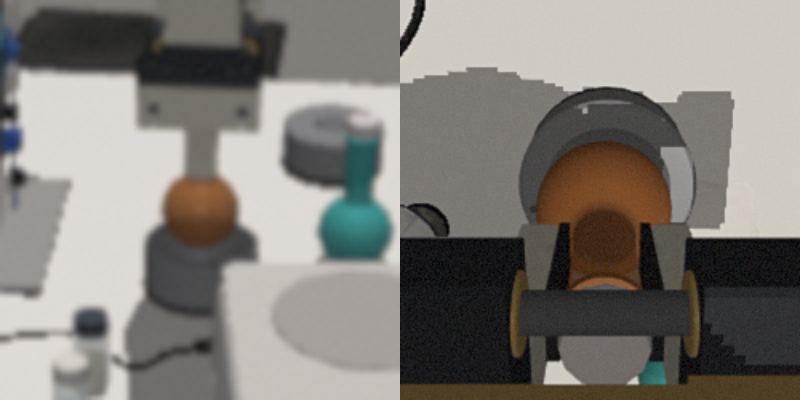

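The bulb is centred over the hollow in both views. I'll lower slowly and watch the force.

```bash
python3 -m jog '[[[0,0,-0.006,0,0,0,0],[0,0,-0.006,0,0,0,0],[0,0,-0.004,0,0,0,0],[0,0,0,0,0,0,0]]]'
python3 -m jog '[[[0,0,-0.003,0,0,0,0],[0,0,0,0,0,0,0]]]'
```

```text
t: 8.57
eef_pos: [0.5353, -0.1482, 0.1102]
ee_rot: [3.141, -0.0, -1.567]
force: [-0.3, 0.4, -0.8]
width: 0.0236
t: 8.82
eef_pos: [0.5356, -0.1483, 0.1076]
ee_rot: [-3.142, -0.0, -1.567]
force: [-0.3, -1.3, -1.6]
width: 0.0236
```

```bash
python3 -m jog '[[[0,0,-0.002,0,0,0,0],[0,0,0,0,0,0,0]]]'
python3 -m jog '[[[0,0,-0.002,0,0,0,0],[0,0,0,0,0,0,0]]]'
```

```text
t: 9.07
eef_pos: [0.5363, -0.1486, 0.1065]
ee_rot: [-3.14, -0.001, -1.566]
force: [-1.4, -1.9, 6.0]
width: 0.0237
t: 9.32
eef_pos: [0.5375, -0.1488, 0.1062]
ee_rot: [-3.137, -0.001, -1.565]
force: [-3.0, -1.9, 17.5]
width: 0.0237
```

Contact at TCP z 0.1065 (expected 0.1056), so the bulb is seated. I'll ease the load off, check, then release.

```bash
python3 -m jog '[[[-0.001,0,0.002,0,0,0,0],[0,0,0,0,0,0,0]]]'
python3 -m jog '[[[0,0,0,0,0,0,0.3],[0,0,0,0,0,0,0.4],[0,0,0,0,0,0,0.6],[0,0,0,0,0,0,0.7],[0,0,0,0,0,0,0.7]]]'
python3 - <<'E'
from h import *
a=grab_frame('side')['pixels'][:,:,::-1];b=grab_frame('wrist')['pixels'][:,:,::-1]
cv2.imwrite('pics/g6.png',np.hstack([cv2.resize(a[130:230,290:390],(400,400),interpolation=cv2.INTER_CUBIC),cv2.resize(b[100:350,190:440],(400,400))]))
E
```

```text
t: 9.57
eef_pos: [0.5356, -0.1484, 0.1066]
ee_rot: [-3.139, -0.001, -1.566]
force: [0.3, -1.9, 6.3]
width: 0.0236
t: 10.2
eef_pos: [0.5345, -0.1481, 0.1054]
ee_rot: [3.141, 0.0, -1.566]
force: [0.6, 0.4, -0.5]
width: 0.0579
```

View pics/g6.png

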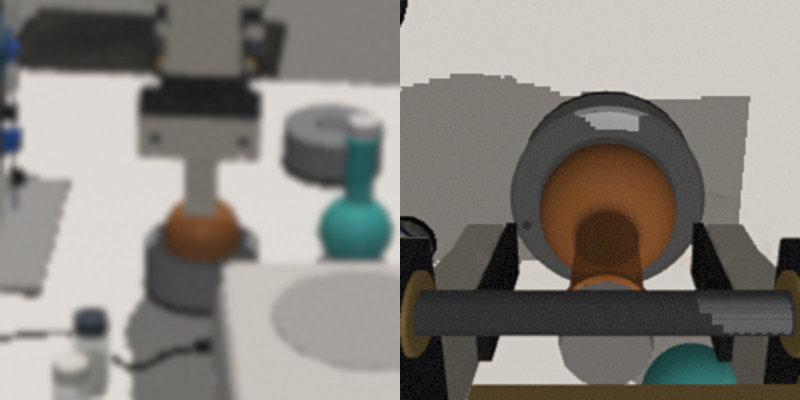

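The flask stands free and centred between the open fingers. I'll retreat straight up.

```bash
python3 -m jog '[[[0,0,0.01,0,0,0,0.7],[0,0,0.02,0,0,0,0.7],[0,0,0.03,0,0,0,0.7],[0,0,0.04,0,0,0,0.7],[0,0,0.04,0,0,0,0.7],[0,0,0.03,0,0,0,0.7],[0,0.03,0,0,0,0,0.7],[0,0.05,0,0,0,0,0.7],[0,0.05,0,0,0,0,0.7],[0,0.05,0,0,0,0,0.7],[0,0.05,0,0,0,0,0.7],[0,0.04,0,0,0,0,0.7],[0,0.02,0,0,0,0,0.7],[0,0,0,0,0,0,0.7]]]'
python3 - <<'E'
from h import *
a=grab_frame('side');t=grab_frame('top')
cv2.imwrite('pics/g7.png',np.hstack([cv2.resize(a['pixels'][130:250,280:400,::-1],(400,400),interpolation=cv2.INTER_CUBIC),cv2.resize(t['pixels'][165:265,280:380,::-1],(400,400),interpolation=cv2.INTER_CUBIC)]))
print('expected stopper px',proj(a,np.array([.534,-.148,.136])),proj(t,np.array([.534,-.148,.136])))
E
```

```text
t: 12.05
eef_pos: [0.5345, 0.1427, 0.2758]
ee_rot: [-3.141, 0.0, -1.565]
force: [-0.2, -0.0, 0.5]
width: 0.0612
expected stopper px [340.04239581 159.46202341] [366.02482624 201.12859661]
```

View pics/g7.png

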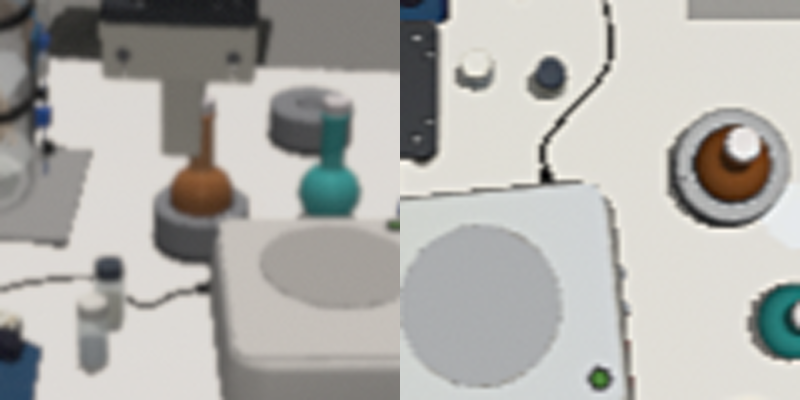

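The flask is upright and seated in the wide block. The stopper is at top pixel (365.7,201.7) against (366.0,201.1) predicted for the seated pose. The vials are unmoved at (299,182) and (317,184), and the gripper is clear of everything.

```bash
python3 -c "
from station import job_done;print(job_done())"
```

```text
the job is handed in; nothing more can be done
None
```

The flask is out of its cork ring and standing upright in the wide-hollow block, and the job is handed in (12 s on the robot's clock after the last move). I gripped the larger amber flask by the neck at 20 N and lowered it slowly. Contact showed in the wrist force at TCP z 0.1065 m, where 0.1056 was expected. I then eased off the load, opened the fingers and moved the arm clear.

**Last checks**
- **Seat:** in the top view the stopper lies within 1 pixel of where a centred, upright, seated flask would put it. In the side view the gripper partly hid the stopper, but what showed agreed to about 3 pixels.
- **Vials:** in the final top view both stand at the pixels where they started.
- **Force:** the wrist force peaked at about 17.5 N while seating the bulb. It was near zero after release.

**Disagreements**
- **Block:** one rough wrist-camera reading of the block, with the block at the edge of the view, was 16 mm off in y. A closer look from above the block agreed with the top camera.
- **Vials:** a wrist-camera reading of them taken mid-task differed from the top camera by up to about 9 mm. I put this down to rough pixel picks.

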